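# Run the score rings home on the hand-bent wire

### The job

The game is over: reset the score wire by sliding both wooden score rings along the bent wire, round both of its bends, until the leading ring is fully home against the brass stop and the other ring is right up against it. Go gently, by feel, so that the soft wire is never forced, and leave the other things on the shelf as they are.

Things in the scene. Friction and masses are not known exactly. Their poses are not given: they have to be found in the camera images.
- track: fixed board 400 x 200 x 18 mm. Origin under its centre; x = the rings' travel direction, y left, z up. A 6 mm soft aluminium wire (bends above 20 N) rises at x -185, y 45 mm and runs level, axis 115 mm above the shelf: first straight along +x at y = 45 mm, a 65 deg bend to the right, middle straight, a 65 deg bend to the left, last straight along +x at y = -50 mm, through the brass stop.
- corner (a point): fixed point of the board, (0, 45, 115) mm in its frame, axes as the board's: the wire's first and middle straights, prolonged, would cross somewhere within 40 mm before or past it along the first straight. Players bend the wire by hand anew for each game: where the bends lie is not measured, so feel or see it. Bends: arcs of 30 mm centre radius; the two crossings are 105 mm apart.
- stop: brass stop: shaft collar 30 mm across, 10 mm long, clamped on the last straight, wherever the players set it. Origin on the wire's axis at the near face; x along the last straight in the travel direction, y left, z up. The leading ring is home with its centre 12 mm before it, the other with its centre 36 mm before it. The wire's end sticks out beyond.
- red_ring: red wooden score ring: 40 mm outside diameter, 14 mm bore, 24 mm long, about 20 g, threaded on the wire; two such rings, red and blue, either may lead. Origin at its centre, x along its axis (along the wire). It hangs with the top of its bore on the wire, its centre 4 mm below the wire's axis; it slides freely and does not come off.
- blue_ring: blue wooden score ring: 40 mm outside diameter, 14 mm bore, 24 mm long, about 20 g, threaded on the wire; two such rings, red and blue, either may lead. Origin at its centre, x along its axis (along the wire). It hangs with the top of its bore on the wire, its centre 4 mm below the wire's axis; it slides freely and does not come off.
- duck_a: yellow plastic duck game piece, 50 mm long, 55 mm tall, origin under its middle; stands on the score wire's board, below the wire. Leave it alone.
- duck_b: yellow plastic duck game piece, 50 mm long, 55 mm tall, origin under its middle; stands on the shelf behind the board. Leave it alone.
- duck_c: yellow plastic duck game piece, 50 mm long, 55 mm tall, origin under its middle; stands on the lazy susan. Leave it alone.
- tumbler: frosted glass tumbler of 78 mm rim diameter, 95 mm tall, with three 16 mm dice in it, origin under its centre. Leave it alone.
- clipboard: aluminium clipboard 320 x 230 mm with a sprung clip, lying flat on the right, origin under its centre. Leave it alone.
- susan (a joint): turn of the wooden lazy susan (300 mm across, top 36 mm above the shelf, brass knob near its rim) on the left, rad. Leave it alone.

How it is judged:
By the outcome, as a careful person would: the job done as asked, in the order asked, and still so for the second after the job is handed in, with the robot touching nothing.
It also fails if it takes over 72 s, if anything falls off the work surface, if the arm or the gripper's body presses on something with over 40 N, if the wrist force passes 120 N, or if a joint passes its speed limit or range.

### The arm

A 6-joint arm with a two-finger parallel gripper is mounted at the origin on the work surface. World frame = base frame: x ahead of the robot, y to its left, z up, the work surface at z = 0. Lengths are in m, angles in rad, forces in N, time in s.
With the tool pointing down it reaches from about 0.325 to 0.775 m from the base axis. Payload 9.3 kg.
Tool frame: the origin (TCP) lies midway between the tips of the shut fingers; the grasp point (between the pads) lies 19 mm behind it (arm.grip_depth is the distance from the TCP to the grasp point, in m); z points along the fingers, y is the line along which they close (so a half turn about z gives the same grasp; the last joint's range is limited). The gripper opens to 85 mm and grips with 20 to 120 N. Pads are 22 mm wide; open, the fingers measure 114 mm over their backs; the gripper's body (76 mm by 85 mm) begins 54 mm behind the grasp point. The pads swing forward as they close: fully open they stand 13 mm farther back than shut.
Start: joints at [1.042, 0.259, 0.021, 1.334, 0, 1.418], TCP at [0.202, 0.512, 0.231] pointing down, gripper open.
Joint ranges: [-3.04, 3.04], [-0.91, 1.82], [-1.04, 1.36], [-1.92, 1.95], [-1.52, 1.45], [-3.14, 3.14]. Speed limits (rad/s): [2.22, 2.22, 2.79, 3.14, 3.14, 3.14].

### API

Orientations are given as a 3x3 rotation matrix whose columns are the frame's x, y, z axes.
In Python, from cell import arm, vision gives the robot as it stands. The module is installed in compiled form; this text tells all that it offers.
- The arm moves only by the tool step_arm, never from a script. Its arguments are lists of equal length, an entry for each row: "xyz": the shift along the world's x, y, z in m, a list of three; "spin": the turn about the world's z in rad. A call has 1 to 8 rows; each row shifts and turns the commanded pose from where the row before left it; what a row does not reach is not made up. A row lasts 1/12 s, in which the tool goes at most 41.7 mm and 7.16 degrees, less where a joint would pass 70% of its speed; a pose out of reach is approached as far as the arm can. A call is refused whole if a number of a shift passes 0.0417 or a number of a turn 0.125, either way. A call with a gripper value outside its range is refused whole. "claw" is the finger opening in m, from 0 to 0.0854, set as the call begins (left out, the last holds). The fingers move at their own pace and stop on an object; "grip_force" is the grip in N (left out, the last holds). Time passes only in rows, so rows that do not move let the fingers close. It gives the time, the measured TCP pose, the force, the opening and the grip force at its end, in the units of the state.
- arm.get_obs(): the state, without advancing time (a new reading comes with each control period).
- vision.camera(name): name is "side" or "top"; returns the picture (400x640x3 uint8, red, green, blue); there is no depth.
- vision.camera_model(name): a dict with "intrinsics" (3x3 intrinsics, pixels), "rvec" (rotation vector, rad) and "tvec" (3), from world to camera coordinates, as OpenCV has them. Camera axes: x right, y down, z forward; pixel columns grow to the right and rows downward; lengths in m; the calibration is good to about 2 mm. A picture is of the moment at which its call begins. camera_model takes no time and is no camera call.
- arm.finish_job(): hands the job in; it is judged then, once.
The state is a dict: "t": time; "joint_pos": joint angles; "dq": joint speeds; "joint_torque": joint torques, N m; "eef_pos": TCP position; "tool_rot": TCP orientation; "ft_force": force on the tool from outside, world axes, zero at the start; "moment": the same for the moment, N m; "width": opening from 0.0 (shut) to 1.0 (fully open); "finger_force": force on a finger pad.
Only numpy, scipy, OpenCV 4.12 (cv2) and the standard library are available. Lean on these libraries where they do the work, as an engineer would, in place of code of your own. Each camera call takes 0.05 s, during which the arm holds its last target. There are 200 camera calls.

## Working session

There is one attempt and no reset: what is moved stays moved. The work goes in short steps, Python scripts to look and compute and a tool call to move; the robot and the scene stay as the last step left them, time stands still between calls to the robot, and variables do not carry over. Pictures are saved under pics/ and viewed, at most 10 in all, crops included, and the job is handed in when it is done.

Besides the shell and the picture viewer there is one more tool, called after "Call:" as name(argument=value, ...), one argument or row to a line, values as JSON. step_arm: Moves the arm, as the interface text tells. Its arguments: {"type":"object","properties":{"xyz":{"type":"array"},"spin":{"type":"array"},"claw":{"type":"number"},"grip_force":{"type":"number"}},"required":["xyz","spin"]}

```bash
mkdir -p pics
python3 - <<'E'
from cell import arm, vision
import cv2,numpy as np
for n in("side","top"):
    im=vision.camera(n); cv2.imwrite(f"pics/{n}0.png",im[...,::-1])
    m=vision.camera_model(n);R=cv2.Rodrigues(np.array(m["rvec"]))[0]
    print(n,np.round(m["intrinsics"],1).tolist(),(-R.T@np.array(m["tvec"]).ravel()).round(3),R[2].round(3))
o=arm.get_obs();print(o["t"],o["eef_pos"],np.round(o["tool_rot"],3).tolist(),o["ft_force"],o["width"])
E
```

```text
side [[505.9, 0.0, 311.0], [0.0, 505.9, 192.7], [0.0, 0.0, 1.0]] [0.331 0.859 1.198] [ 0.201 -0.602 -0.773]
top [[390.6, 0.0, 319.9], [0.0, 390.6, 203.5], [0.0, 0.0, 1.0]] [ 5.260e-01 -1.000e-03  1.309e+00] [ 0.069 -0.011 -0.998]
0.1 [0.20173675 0.51139302 0.2307513 ] [[-0.93, 0.367, -0.001], [0.367, 0.93, -0.001], [0.0, -0.001, -1.0]] [ 0.13623247 -0.48807761 -1.18707601] 1.002417842005859
```

View pics/side0.png

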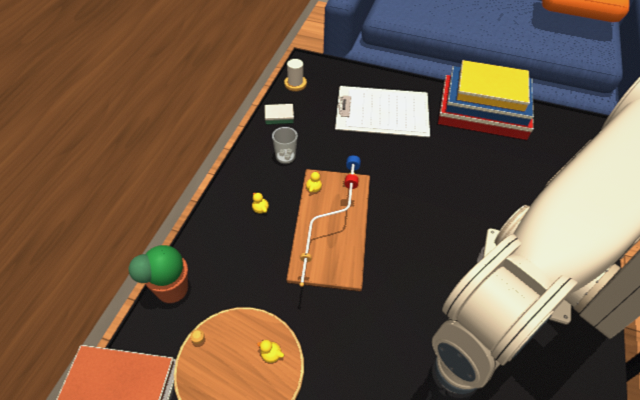

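View pics/top0.png

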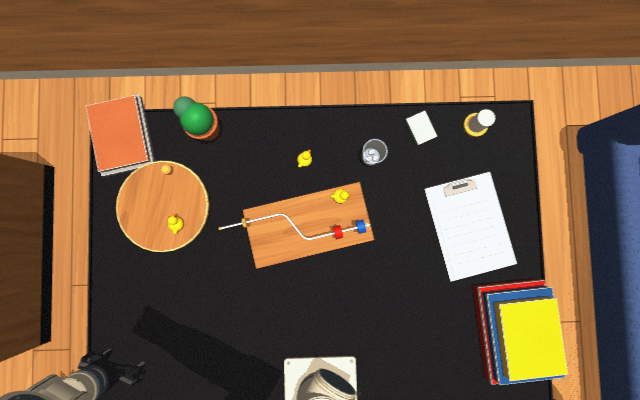

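Run:
```python
import cv2,numpy as np
a=cv2.imread("pics/top0.png")[170:280,205:390];b=cv2.imread("pics/side0.png")[145:310,270:390]
cv2.imwrite("pics/c1.png",cv2.resize(a,None,fx=4.3,fy=4.3,interpolation=2))
cv2.imwrite("pics/c2.png",cv2.resize(b,None,fx=3.6,fy=3.6,interpolation=2))
```

```text
(no output)
```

View pics/c1.png

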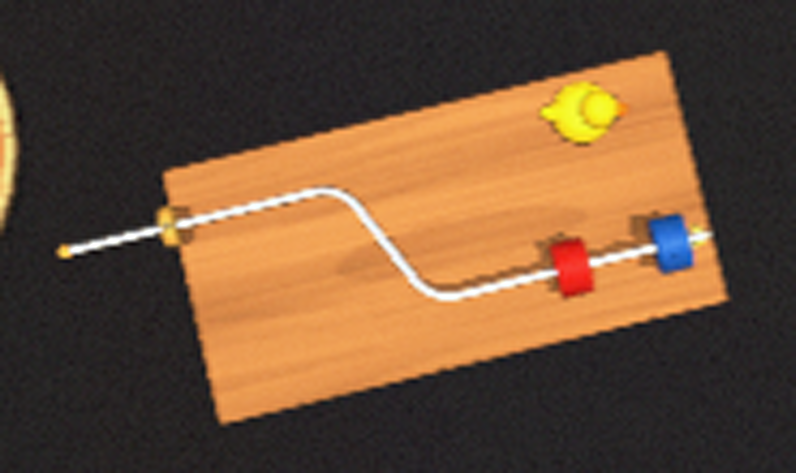

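View pics/c2.png

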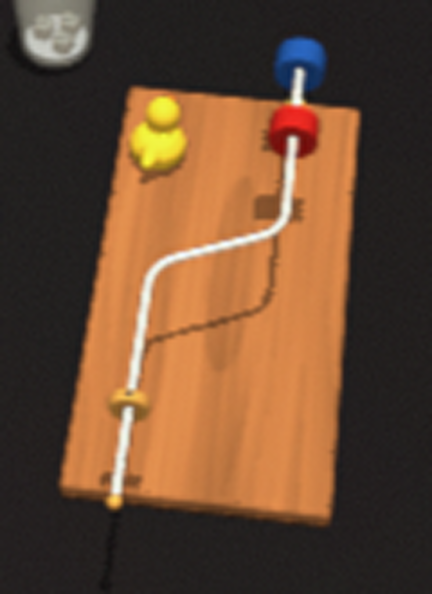

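```bash
cat > h.py <<'E'
import cv2,numpy as np
from cell import arm,vision
def ray(n,uv,z):
    m=vision.camera_model(n);R=cv2.Rodrigues(np.array(m["rvec"]))[0];C=-R.T@np.array(m["tvec"]).ravel()
    uv=np.atleast_2d(uv).astype(float);d=np.c_[uv,np.ones(len(uv))]@np.linalg.inv(m["intrinsics"]).T@R
    return C+d*((z-C[2])/d[:,2])[:,None]
def wire(c):
    a=np.radians(65);t=30*np.tan(a/2);u=np.array([np.cos(a),-np.sin(a)])
    C1=np.array([c,45.]);C2=C1+105*u
    P=[[-185,45]]
    th=np.linspace(0,a,15);P+=[[c-t+30*np.sin(q),45-30+30*np.cos(q)] for q in th]
    th=th[::-1];e=C2+[t,0];P+=[[e[0]-30*np.sin(q),e[1]+30-30*np.cos(q)] for q in th]
    P+=[[260,P[-1][1]]];return np.array(P)/1000
def dist(p,P):
    A=P[:-1];D=P[1:]-A;L=(D**2).sum(1)
    s=np.clip(((p[:,None]-A)*D).sum(2)/L,0,1);q=A+s[...,None]*D
    return np.sqrt(((p[:,None]-q)**2).sum(2)).min(1)
def tob(p,x): # world->board
    c,s=np.cos(x[2]),np.sin(x[2]);return (p[:,:2]-x[:2])@np.array([[c,-s],[s,c]])
def tow(p,x):
    c,s=np.cos(x[2]),np.sin(x[2]);return np.atleast_2d(p)@np.array([[c,s],[-s,c]])+x[:2]
E
cat > fit.py <<'E'
from h import *
from scipy.optimize import least_squares
corn=np.array([(165,171),(665,52),(728,298),(221,424)])/4.3+[205,170]-.4
cw=ray("top",corn,.018);print(cw.round(3))
cs=ray("side",np.array([(130,88),(359,108),(330,522),(62,492)])/3.6+[270,145]-.4,.018);print(cs.round(3))
pts={}
for n,(r0,r1,c0,c1) in dict(top=(170,280,222,372),side=(160,310,290,362)).items():
    im=cv2.imread(f"pics/{n}0.png")[r0:r1,c0:c1].astype(int)
    v,u=np.nonzero(im.min(2)>150);pts[n]=np.c_[u+c0,v+r0];print(n,len(u))
def res(x,sp=False):
    r=[]
    P=wire(x[3]*1000)
    for n,k in(("top",0),("side",4)):
        p=ray(n,pts[n],.115)
        if k: p[:,:2]+=x[4:6]
        r.append(dist(tob(p,x),P))
    return np.concatenate(r)*1000
x0=[*cw[:,:2].mean(0),np.radians(104),0,0,0]
f=least_squares(res,x0,loss="soft_l1",x_scale=[.01]*6)
print(f.x.round(4),np.degrees(f.x[2]),np.abs(f.fun).mean());x=f.x
np.save("x.npy",x)
for n,uv in dict(red=(573,267),blue=(672,243),stopc=(175,226),end=(64,252)).items():
    p=ray("top",np.array(uv)/4.3+[205,170]-.4,.115);print("top",n,p.round(3),tob(p,x).round(4))
for n,uv in dict(red=(294,133),blue=(301,64),stopc=(129,403),end=(114,502)).items():
    p=ray("side",np.array(uv)/3.6+[270,145]-.4,.115);p[:,:2]+=x[4:6];print("side",n,p.round(3),tob(p,x).round(4))
E
python3 fit.py
```

```text
[[ 0.603  0.239  0.018]
 [ 0.684 -0.148  0.018]
 [ 0.493 -0.19   0.018]
 [ 0.409  0.2    0.018]]
[[ 0.684 -0.143  0.018]
 [ 0.49  -0.188  0.018]
 [ 0.406  0.206  0.018]
 [ 0.598  0.248  0.018]]
top 265
side 307
[ 5.4800e-01  2.1600e-02  1.7806e+00  2.2400e-02  9.0000e-04 -9.0000e-04] 102.02121911929096 1.5345752650018485
top red [[ 0.521 -0.067  0.115]] [[-0.0806  0.0449]]
top blue [[ 0.536 -0.137  0.115]] [[-0.153  0.045]]
top stopc [[0.558 0.215 0.115]] [[ 0.1868 -0.0498]]
top end [[0.542 0.293 0.115]] [[ 0.2671 -0.0504]]
side red [[ 0.519 -0.06   0.115]] [[-0.0742  0.0455]]
side blue [[ 0.534 -0.133  0.115]] [[-0.1485  0.0456]]
side stopc [[0.558 0.217 0.115]] [[ 0.1886 -0.0501]]
side end [[0.541 0.293 0.115]] [[ 0.2669 -0.0499]]
```

```bash
cat > path.py <<'E'
from h import *
x=np.load("x.npy");c=x[3]*1000;P=wire(c)
t=30*np.tan(np.radians(32.5));a=np.radians(65)
def seg(p0,p1,n): return [p0+(p1-p0)*i/n for i in range(1,n+1)]
print("above red",tow([-.081,.0455],x),"bends at x",c-t,P[15]*1000,P[16]*1000,P[30]*1000)
print("dirs", np.degrees(x[2]))
key=[np.array([-.080,.045]),P[1],P[15],P[16],P[30],np.array([.168,P[30][1]])]
for k in key: print(tow(k,x).round(4))
# arc chords per 10 steps
for i0 in(1,16):
    q=np.interp(np.linspace(0,14,11),range(15),P[i0:i0+15,0]),np.interp(np.linspace(0,14,11),range(15),P[i0:i0+15,1])
    w=tow(np.c_[q],x);print((np.diff(w,axis=0)*1000).round(1).tolist())
E
python3 path.py
```

```text
above red [[ 0.52035776 -0.06706375]] bends at x 3.3120775435402976 [30.50131115 27.67854785] [ 58.72197706 -32.84086549] [ 85.91121067 -50.16231764]
dirs 102.02121911929096
[[ 0.5206 -0.066 ]]
[[0.5033 0.0155]]
[[0.5146 0.0457]]
[[0.5679 0.0859]]
[[0.5792 0.1161]]
[[0.5621 0.1964]]
[[-0.5, 3.4], [-0.1, 3.4], [0.3, 3.4], [0.6, 3.3], [1.0, 3.3], [1.4, 3.1], [1.7, 2.9], [2.0, 2.7], [2.3, 2.5], [2.6, 2.2]]
[[2.6, 2.2], [2.3, 2.5], [2.0, 2.7], [1.7, 2.9], [1.4, 3.1], [1.0, 3.3], [0.6, 3.3], [0.3, 3.4], [-0.1, 3.4], [-0.5, 3.4]]
```

Call:
step_arm(
  xyz=[
    [0.02, -0.04, 0],
    [0.02, -0.04, 0],
    [0.02, -0.04, 0],
    [0.02, -0.04, 0],
    [0.02, -0.04, 0],
    [0.02, -0.04, 0],
    [0.02, -0.04, 0],
    [0.02, -0.04, 0],
  ],
  spin=[-0.123, -0.123, -0.123, -0.123, -0.123, -0.123, -0.123, -0.123],
  claw=0.065,
  grip_force=20,
)

```text
t: 0.77
eef_pos: [0.3511, 0.2116, 0.2312]
tool_rot: [[-0.204, 0.979, 0.0], [0.979, 0.204, 0.0], [0.0, 0.0, -1.0]]
ft_force: [1.8, -0.1, 1.0]
width: 0.763
finger_force: 0.0
```

Call:
step_arm(
  xyz=[
    [0.0226, -0.0369, 0],
    [0.0226, -0.0369, 0],
    [0.0226, -0.0369, 0],
    [0.0226, -0.0369, 0],
    [0.0226, -0.0369, 0],
    [0.0226, -0.0369, 0],
    [0.0226, -0.0369, 0],
    [0, 0, 0],
  ],
  spin=[0, 0, 0, 0, 0, 0, 0, 0],
)

```text
t: 1.43
eef_pos: [0.5063, -0.0408, 0.23]
tool_rot: [[-0.205, 0.979, -0.0], [0.979, 0.205, -0.001], [-0.001, -0.001, -1.0]]
ft_force: [-0.1, -0.1, -0.9]
width: 0.76
finger_force: 0.0
```

Call:
step_arm(
  xyz=[
    [0, 0, 0],
    [0, 0, 0],
  ],
  spin=[0, 0],
)

```text
t: 1.6
eef_pos: [0.5028, -0.0353, 0.2308]
tool_rot: [[-0.209, 0.978, -0.001], [0.978, 0.209, 0.001], [0.001, -0.001, -1.0]]
ft_force: [0.2, 0.6, -0.6]
width: 0.76
finger_force: 0.0
```

Run:
```python
from h import *
im=vision.camera("side")[...,::-1];cv2.imwrite("pics/s1.png",cv2.resize(im[90:310,230:450],None,fx=2.7,fy=2.7,interpolation=2))
o=arm.get_obs();R=o["tool_rot"];print(o["t"],o["eef_pos"],np.degrees(np.arctan2(R[1][0],R[0][0])),o["ft_force"],o["joint_pos"])
```

```text
1.65 [ 0.50269705 -0.0346554   0.23105708] 102.10336291739705 [0.00117096 0.17136831 0.89720261] [-2.35650539e-01  1.80524234e-01 -8.24143459e-02  1.30879216e+00
  2.37113310e-04  1.12390191e+00]
```

View pics/s1.png

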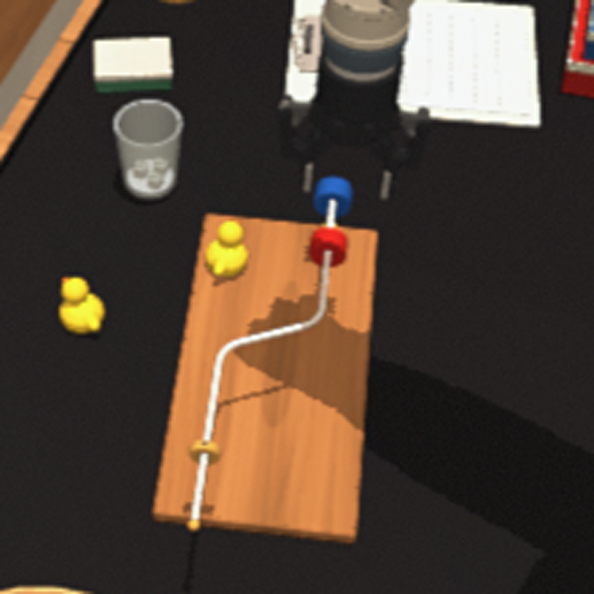

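Call:
step_arm(
  xyz=[
    [0.0088, -0.0162, 0],
    [0.0088, -0.0162, 0],
    [0, 0, -0.02],
    [0, 0, -0.02],
    [0, 0, -0.02],
    [0, 0, -0.02],
    [0, 0, -0.01],
    [0, 0, 0],
  ],
  spin=[0, 0, 0, 0, 0, 0, 0, 0],
)

```text
t: 2.32
eef_pos: [0.5195, -0.0661, 0.1397]
tool_rot: [[-0.211, 0.977, -0.003], [0.977, 0.211, 0.001], [0.002, -0.003, -1.0]]
ft_force: [-0.5, 0.3, -0.1]
width: 0.763
finger_force: 0.0
```

Call:
step_arm(
  xyz=[
    [0, 0, 0],
  ],
  spin=[0],
)

```text
t: 2.4
eef_pos: [0.5207, -0.0668, 0.1418]
tool_rot: [[-0.211, 0.978, -0.0], [0.978, 0.211, 0.0], [0.0, -0.0, -1.0]]
ft_force: [0.8, 0.1, 0.2]
width: 0.755
finger_force: 0.0
```

```bash
cat > look.py <<'E'
from h import *
import sys
x=np.load("x.npy")
if len(sys.argv)>1:
    a,b=[cv2.resize(vision.camera(n)[s][...,::-1],(400,400),interpolation=2) for n,s in(("side",np.s_[130:310,270:450]),("top",np.s_[160:280,220:380]))] if 0 else (None,None)
    im=vision.camera("side")[140:290,270:420,::-1];cv2.imwrite("pics/%s.png"%sys.argv[1],cv2.resize(im,(600,600),interpolation=2))
o=arm.get_obs();R=o["tool_rot"];p=np.array(o["eef_pos"]);c,s=np.cos(x[2]),np.sin(x[2]);f=o["ft_force"]
print("t",o["t"],"eef",p.round(4),"yaw",np.degrees(np.arctan2(R[1][0],R[0][0])).round(1),"board mm",(tob(p[None],x)*1000).round(1),"F board",np.round([c*f[0]+s*f[1],-s*f[0]+c*f[1],f[2]],2),o["width"],o["finger_force"])
E
python3 look.py s2
```

```text
t 2.45 eef [ 0.5212 -0.0671  0.1424] yaw 102.1 board mm [[-81.2  44.7]] F board [-0.07 -0.19 -0.54] 0.7626412965219831 0.0
```

View pics/s2.png

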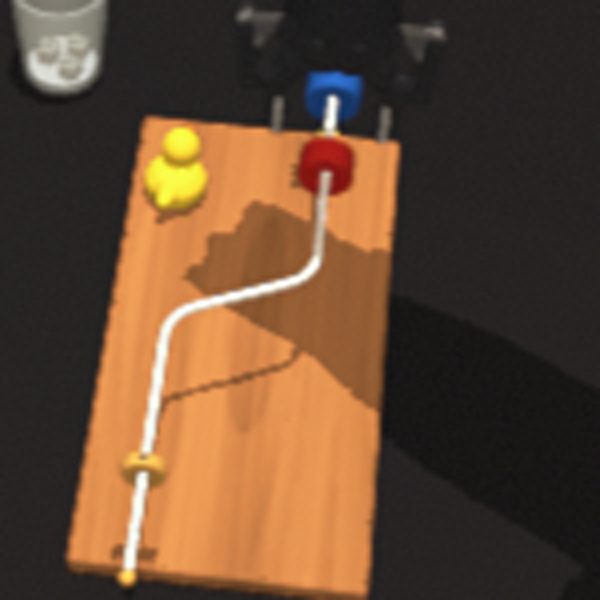

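The view shows the fingers (tips about (278,110) and (385,120)) centred over the red ring (327,165). I'll go down and close.

Call:
step_arm(
  xyz=[
    [0, 0, -0.0125],
    [0, 0, -0.0125],
    [0, 0, -0.0125],
    [0, 0, -0.0125],
    [0, 0, 0],
    [0, 0, 0],
  ],
  spin=[0, 0, 0, 0, 0, 0],
)

```text
t: 2.95
eef_pos: [0.5211, -0.0676, 0.0922]
tool_rot: [[-0.21, 0.978, 0.001], [0.978, 0.21, -0.0], [-0.0, 0.001, -1.0]]
ft_force: [0.7, -0.6, -0.2]
width: 0.764
finger_force: 0.0
```

Call:
step_arm(
  xyz=[
    [0, 0, 0],
    [0, 0, 0],
    [0, 0, 0],
    [0, 0, 0],
    [0, 0, 0],
    [0, 0, 0],
  ],
  spin=[0, 0, 0, 0, 0, 0],
  claw=0.03,
  grip_force=20,
)

```text
t: 3.45
eef_pos: [0.5216, -0.0678, 0.0926]
tool_rot: [[-0.209, 0.978, 0.002], [0.978, 0.209, -0.001], [-0.001, 0.002, -1.0]]
ft_force: [-0.8, 0.1, 6.1]
width: 0.468
finger_force: 19.5
```

```bash
python3 look.py
```

```text
t 3.45 eef [ 0.5216 -0.0678  0.0926] yaw 102.1 board mm [[-82.   44.5]] F board [0.26 0.72 6.09] 0.46841852146248886 19.540387757588178
```

Call:
step_arm(
  xyz=[
    [0, 0, 0.0015],
    [0, 0, 0.0015],
    [0, 0, 0],
  ],
  spin=[0, 0, 0],
)

```text
t: 3.7
eef_pos: [0.521, -0.0677, 0.0947]
tool_rot: [[-0.209, 0.978, 0.001], [0.978, 0.209, -0.0], [-0.0, 0.0, -1.0]]
ft_force: [-0.1, -0.1, 0.4]
width: 0.469
finger_force: 20.2
```

Call:
step_arm(
  xyz=[
    [0, 0, 0.001],
    [0, 0, 0],
  ],
  spin=[0, 0],
)

```text
t: 3.87
eef_pos: [0.5209, -0.0677, 0.0954]
tool_rot: [[-0.209, 0.978, 0.0], [0.978, 0.209, -0.0], [-0.0, 0.0, -1.0]]
ft_force: [0.4, -0.7, -0.1]
width: 0.465
finger_force: 20.2
```

Call:
step_arm(
  xyz=[
    [-0.0022, 0.0104, 0.001],
    [-0.0022, 0.0104, 0],
    [-0.0022, 0.0104, 0],
    [-0.0022, 0.0104, 0],
  ],
  spin=[0, 0, 0, 0],
)

```text
t: 4.2
eef_pos: [0.5115, -0.0246, 0.0962]
tool_rot: [[-0.21, 0.978, -0.0], [0.978, 0.21, 0.0], [0.0, -0.0, -1.0]]
ft_force: [-0.8, 0.4, -0.7]
width: 0.466
finger_force: 20.2
```

Call:
step_arm(
  xyz=[
    [-0.0022, 0.0104, 0],
    [-0.0022, 0.0104, 0],
    [-0.0022, 0.0104, 0],
    [-0.0022, 0.0104, 0],
    [0, 0, 0],
    [0, 0, 0],
  ],
  spin=[0, 0, 0, 0, 0, 0],
)

```text
t: 4.7
eef_pos: [0.5032, 0.0162, 0.0964]
tool_rot: [[-0.211, 0.978, 0.0], [0.978, 0.211, -0.0], [-0.0, 0.0, -1.0]]
ft_force: [-0.1, -0.5, 0.1]
width: 0.465
finger_force: 20.3
```

```bash
python3 look.py
```

```text
t 4.7 eef [0.5032 0.0162 0.0964] yaw 102.2 board mm [[ 4.  44.9]] F board [-0.46  0.21  0.08] 0.46544646906623444 20.284844955895096
```

Call:
step_arm(
  xyz=[
    [-0.0004, 0.0028, 0],
    [-0.0001, 0.0034, 0],
    [0.0003, 0.0034, 0],
    [0.0006, 0.0033, 0],
    [0.001, 0.0033, 0],
    [0, 0, 0],
  ],
  spin=[-0.1134, -0.1134, -0.1134, -0.1134, -0.1134, 0],
)

```text
t: 5.2
eef_pos: [0.5049, 0.0316, 0.0962]
tool_rot: [[0.354, 0.935, -0.0], [0.935, -0.354, 0.0], [-0.0, -0.0, -1.0]]
ft_force: [-0.8, 0.1, 0.3]
width: 0.465
finger_force: 20.3
```

```bash
python3 look.py
```

```text
t 5.2 eef [0.5049 0.0316 0.0962] yaw 69.3 board mm [[18.8 40.1]] F board [0.28 0.8  0.28] 0.4651176757766913 20.286729466170073
```

Call:
step_arm(
  xyz=[
    [0.0014, 0.0031, 0],
    [0.0017, 0.0029, 0],
    [0.002, 0.0027, 0],
    [0.0023, 0.0025, 0],
    [0.0026, 0.0022, 0],
    [0, 0, 0],
  ],
  spin=[-0.1134, -0.1134, -0.1134, -0.1134, -0.1134, 0],
)

```text
t: 5.7
eef_pos: [0.5151, 0.0449, 0.0962]
tool_rot: [[0.798, 0.602, 0.0], [0.602, -0.798, -0.0], [0.0, 0.0, -1.0]]
ft_force: [0.6, -0.5, -0.3]
width: 0.469
finger_force: 20.3
```

```bash
python3 look.py
```

```text
t 5.7 eef [0.5151 0.0449 0.0962] yaw 37.0 board mm [[29.6 27.3]] F board [-0.64 -0.52 -0.32] 0.4688665175626013 20.287208023946732
```

Call:
step_arm(
  xyz=[
    [0.0066, 0.0051, 0],
    [0.0066, 0.0051, 0],
    [0.0066, 0.0051, 0],
    [0.0066, 0.0051, 0],
  ],
  spin=[0, 0, 0, 0],
)

```text
t: 6.03
eef_pos: [0.5419, 0.0661, 0.0963]
tool_rot: [[0.796, 0.605, 0.0], [0.605, -0.796, 0.0], [0.0, 0.0, -1.0]]
ft_force: [0.7, 0.2, -0.8]
width: 0.466
finger_force: 20.3
```

Call:
step_arm(
  xyz=[
    [0.0066, 0.0051, 0],
    [0.0066, 0.0051, 0],
    [0.0066, 0.0051, 0],
    [0.0066, 0.0051, 0],
    [0, 0, 0],
  ],
  spin=[0, 0, 0, 0, 0],
)

```text
t: 6.45
eef_pos: [0.5681, 0.0872, 0.0959]
tool_rot: [[0.797, 0.604, -0.001], [0.604, -0.797, 0.001], [-0.0, -0.001, -1.0]]
ft_force: [-1.4, 0.7, -0.7]
width: 0.467
finger_force: 20.4
```

```bash
python3 look.py
```

```text
t 6.45 eef [0.5681 0.0872 0.0959] yaw 37.2 board mm [[ 59.9 -33.3]] F board [ 1.    1.17 -0.69] 0.46734386232929287 20.374754341319203
```

Call:
step_arm(
  xyz=[
    [0.0024, 0.0016, 0],
    [0.0023, 0.0025, 0],
    [0.002, 0.0027, 0],
    [0.0017, 0.0029, 0],
    [0.0014, 0.0031, 0],
    [0, 0, 0],
  ],
  spin=[0.1134, 0.1134, 0.1134, 0.1134, 0.1134, 0],
)

```text
t: 6.95
eef_pos: [0.5774, 0.099, 0.0962]
tool_rot: [[0.343, 0.939, 0.0], [0.939, -0.343, 0.0], [0.0, 0.0, -1.0]]
ft_force: [-1.0, -0.2, 0.6]
width: 0.47
finger_force: 20.4
```

```bash
python3 look.py
```

```text
t 6.95 eef [0.5774 0.099  0.0962] yaw 69.9 board mm [[ 69.6 -44.9]] F board [-0.01  1.04  0.58] 0.46971213992415867 20.376460512634367
```

Call:
step_arm(
  xyz=[
    [0.001, 0.0033, 0],
    [0.0006, 0.0033, 0],
    [0.0003, 0.0034, 0],
    [-0.0001, 0.0034, 0],
    [-0.0005, 0.0034, 0],
    [0, 0, 0],
  ],
  spin=[0.1134, 0.1134, 0.1134, 0.1134, 0.1134, 0],
)

```text
t: 7.45
eef_pos: [0.5784, 0.1158, 0.0963]
tool_rot: [[-0.211, 0.977, 0.0], [0.977, 0.211, 0.0], [0.0, 0.0, -1.0]]
ft_force: [0.4, 0.4, -0.4]
width: 0.464
finger_force: 20.4
```

```bash
python3 look.py
```

```text
t 7.45 eef [0.5784 0.1158 0.0963] yaw 102.2 board mm [[ 85.8 -49.4]] F board [ 0.33 -0.52 -0.41] 0.46391688077731463 20.371801250148565
```

Call:
step_arm(
  xyz=[
    [-0.0018, 0.0086, 0],
    [-0.0018, 0.0086, 0],
    [-0.0018, 0.0086, 0],
    [-0.0018, 0.0086, 0],
    [-0.0018, 0.0086, 0],
    [-0.0018, 0.0086, 0],
    [-0.0018, 0.0086, 0],
    [-0.0018, 0.0086, 0],
  ],
  spin=[0, 0, 0, 0, 0, 0, 0, 0],
)

```text
t: 8.12
eef_pos: [0.5639, 0.1854, 0.0963]
tool_rot: [[-0.209, 0.978, -0.0], [0.978, 0.209, 0.0], [0.0, -0.0, -1.0]]
ft_force: [0.5, 1.0, -1.1]
width: 0.466
finger_force: 20.4
```

Call:
step_arm(
  xyz=[
    [0, 0, 0],
    [-0.0002, 0.001, 0],
    [-0.0002, 0.001, 0],
  ],
  spin=[0, 0, 0],
)

```text
t: 8.37
eef_pos: [0.5638, 0.1863, 0.0963]
tool_rot: [[-0.209, 0.978, 0.0], [0.978, 0.209, -0.0], [-0.0, -0.0, -1.0]]
ft_force: [0.4, -0.0, -0.4]
width: 0.466
finger_force: 20.4
```

```bash
python3 look.py
```

```text
t 8.3667 eef [0.5638 0.1863 0.0963] yaw 102.1 board mm [[157.8 -49.8]] F board [-0.1  -0.39 -0.36] 0.46601724219455526 20.372054397594184
```

Now creep to the stop, about 1 mm per row, a few rows at a time.

Call:
step_arm(
  xyz=[
    [-0.0002, 0.001, 0],
    [-0.0002, 0.001, 0],
    [-0.0002, 0.001, 0],
    [-0.0002, 0.001, 0],
    [-0.0002, 0.001, 0],
  ],
  spin=[0, 0, 0, 0, 0],
)

```text
t: 8.78
eef_pos: [0.5628, 0.1912, 0.0962]
tool_rot: [[-0.209, 0.978, -0.0], [0.978, 0.209, -0.0], [-0.0, -0.0, -1.0]]
ft_force: [0.9, 0.3, -0.7]
width: 0.462
finger_force: 20.4
```

Call:
step_arm(
  xyz=[
    [-0.0002, 0.001, 0],
    [-0.0002, 0.001, 0],
    [0, 0, 0],
  ],
  spin=[0, 0, 0],
)

```text
t: 9.03
eef_pos: [0.5623, 0.1935, 0.0963]
tool_rot: [[-0.21, 0.978, -0.0], [0.978, 0.21, 0.0], [0.0, -0.0, -1.0]]
ft_force: [0.4, 0.0, -0.5]
width: 0.465
finger_force: 20.4
```

Call:
step_arm(
  xyz=[
    [-0.0002, 0.001, 0],
    [-0.0001, 0.0005, 0],
    [0, 0, 0],
  ],
  spin=[0, 0, 0],
)

```text
t: 9.28
eef_pos: [0.5621, 0.195, 0.0963]
tool_rot: [[-0.21, 0.978, 0.0], [0.978, 0.21, 0.0], [0.0, 0.0, -1.0]]
ft_force: [0.6, -0.6, -0.2]
width: 0.469
finger_force: 20.4
```

Call:
step_arm(
  xyz=[
    [-0.0001, 0.0005, 0],
    [-0.0001, 0.0005, 0],
    [0, 0, 0],
  ],
  spin=[0, 0, 0],
)

```text
t: 9.53
eef_pos: [0.5618, 0.1959, 0.0963]
tool_rot: [[-0.209, 0.978, -0.0], [0.978, 0.209, 0.0], [0.0, -0.0, -1.0]]
ft_force: [0.4, -0.7, -0.2]
width: 0.467
finger_force: 20.4
```

Call:
step_arm(
  xyz=[
    [-0.0001, 0.0005, 0],
    [-0.0001, 0.0005, 0],
    [0, 0, 0],
  ],
  spin=[0, 0, 0],
)

```text
t: 9.78
eef_pos: [0.5616, 0.1969, 0.0963]
tool_rot: [[-0.21, 0.978, -0.0], [0.978, 0.21, 0.0], [0.0, -0.0, -1.0]]
ft_force: [0.2, -0.9, 0.6]
width: 0.467
finger_force: 20.4
```

Call:
step_arm(
  xyz=[
    [-0.0001, 0.0005, 0],
    [-0.0001, 0.0005, 0],
    [0, 0, 0],
  ],
  spin=[0, 0, 0],
)

```text
t: 10.03
eef_pos: [0.5615, 0.1979, 0.0963]
tool_rot: [[-0.209, 0.978, 0.0], [0.978, 0.209, 0.0], [0.0, 0.0, -1.0]]
ft_force: [0.3, 0.3, 0.0]
width: 0.467
finger_force: 20.4
```

Call:
step_arm(
  xyz=[
    [-0.0001, 0.0005, 0],
    [-0.0001, 0.0005, 0],
    [0, 0, 0],
  ],
  spin=[0, 0, 0],
)

```text
t: 10.28
eef_pos: [0.5613, 0.1989, 0.0963]
tool_rot: [[-0.209, 0.978, 0.0], [0.978, 0.209, -0.0], [-0.0, 0.0, -1.0]]
ft_force: [0.1, 0.5, -0.9]
width: 0.467
finger_force: 20.4
```

Call:
step_arm(
  xyz=[
    [-0.0001, 0.0005, 0],
    [-0.0001, 0.0005, 0],
    [0, 0, 0],
  ],
  spin=[0, 0, 0],
)

```text
t: 10.53
eef_pos: [0.5612, 0.199, 0.0963]
tool_rot: [[-0.209, 0.978, 0.0], [0.978, 0.209, -0.002], [-0.002, -0.0, -1.0]]
ft_force: [0.5, -5.3, -0.4]
width: 0.464
finger_force: 20.4
```

Call:
step_arm(
  xyz=[
    [-0.0001, 0.0005, 0],
    [-0.0001, 0.0005, 0],
    [0, 0, 0],
  ],
  spin=[0, 0, 0],
)

```text
t: 10.78
eef_pos: [0.5612, 0.1991, 0.0963]
tool_rot: [[-0.208, 0.978, 0.0], [0.978, 0.208, -0.004], [-0.004, -0.0, -1.0]]
ft_force: [1.9, -10.5, 1.2]
width: 0.464
finger_force: 20.4
```

```bash
python3 - <<'E'
from h import *
a=vision.camera("side")[190:290,280:380,::-1];b=vision.camera("top")[180:280,215:315,::-1]
cv2.imwrite("pics/m1.png",np.hstack([cv2.resize(i,(400,400),interpolation=2) for i in(a,b)]))
E
python3 look.py
```

```text
t 10.8833 eef [0.5612 0.199  0.0963] yaw 102.0 board mm [[170.8 -49.9]] F board [-10.37   1.12   1.65] 0.4657724119489783 20.448008759412915
```

View pics/m1.png

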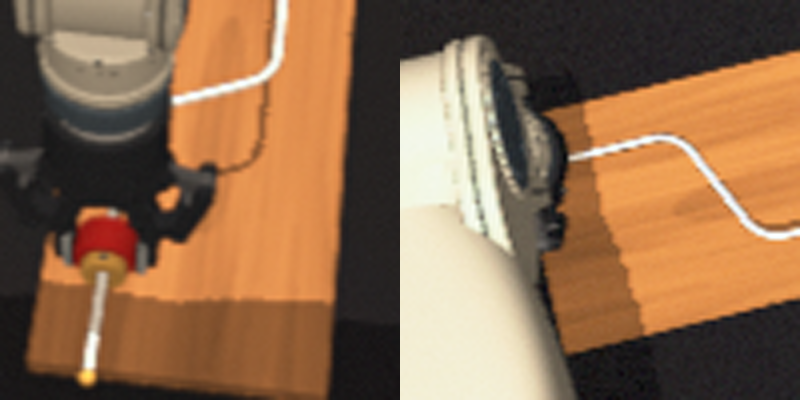

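The left half shows the red ring (105,237) against the brass stop (103,265), and the force jump confirms contact. I'll relax the push, lower the ring to its hanging height and let go.

Call:
step_arm(
  xyz=[
    [0.0003, -0.0015, 0],
    [0, 0, -0.0015],
    [0, 0, 0],
  ],
  spin=[0, 0, 0],
)

```text
t: 11.13
eef_pos: [0.5614, 0.199, 0.0947]
tool_rot: [[-0.209, 0.978, 0.0], [0.978, 0.209, -0.001], [-0.001, 0.0, -1.0]]
ft_force: [0.9, -3.6, -0.1]
width: 0.467
finger_force: 20.4
```

Call:
step_arm(
  xyz=[
    [0, 0, 0],
    [0, 0, 0],
    [0, 0, 0],
    [0, 0, 0],
    [0, 0, 0],
    [0, 0, 0],
  ],
  spin=[0, 0, 0, 0, 0, 0],
  claw=0.065,
)

```text
t: 11.63
eef_pos: [0.5611, 0.1995, 0.0948]
tool_rot: [[-0.21, 0.978, -0.0], [0.978, 0.21, 0.0], [0.0, -0.0, -1.0]]
ft_force: [-1.1, -0.3, -0.3]
width: 0.758
finger_force: 0.0
```

Call:
step_arm(
  xyz=[
    [0, 0, 0.015],
    [0, 0, 0.02],
    [0, 0, 0.02],
    [0, 0, 0.02],
    [0, 0, 0.02],
    [0, 0, 0.02],
    [0, 0, 0],
    [0, 0, 0],
  ],
  spin=[0, 0, 0, 0, 0, 0, 0, 0],
)

```text
t: 12.3
eef_pos: [0.5616, 0.1995, 0.2107]
tool_rot: [[-0.21, 0.978, 0.002], [0.978, 0.21, 0.0], [0.0, 0.002, -1.0]]
ft_force: [0.1, -0.4, -0.5]
width: 0.761
finger_force: 0.0
```

```bash
python3 look.py; python3 -c "
from h import *
x=np.load('x.npy');print(tow([-.154,.045],x),tow([-.151,.045],x))"
```

```text
t 12.3 eef [0.5616 0.1995 0.2107] yaw 102.1 board mm [[171.1 -50.3]] F board [-0.4  -0.04 -0.47] 0.7605346217446417 0.0
[[ 0.53605079 -0.13835876]] [[ 0.53542597 -0.13542455]]
```

Call:
step_arm(
  xyz=[
    [-0.0022, -0.0281, 0],
    [-0.0022, -0.0281, 0],
    [-0.0022, -0.0281, 0],
    [-0.0022, -0.0281, 0],
    [-0.0022, -0.0281, 0],
    [-0.0022, -0.0281, 0],
  ],
  spin=[0, 0, 0, 0, 0, 0],
)

```text
t: 12.8
eef_pos: [0.5472, 0.0296, 0.2085]
tool_rot: [[-0.21, 0.978, -0.002], [0.978, 0.21, 0.0], [0.001, -0.002, -1.0]]
ft_force: [0.8, -0.1, -0.9]
width: 0.763
finger_force: 0.0
```

Call:
step_arm(
  xyz=[
    [-0.0022, -0.0281, 0],
    [-0.0022, -0.0281, 0],
    [-0.0022, -0.0281, 0],
    [-0.0022, -0.0281, 0],
    [-0.0022, -0.0281, 0],
    [-0.0022, -0.0281, 0],
    [0, 0, 0],
    [0, 0, 0],
  ],
  spin=[0, 0, 0, 0, 0, 0, 0, 0],
)

```text
t: 13.47
eef_pos: [0.5341, -0.139, 0.2084]
tool_rot: [[-0.207, 0.978, -0.002], [0.978, 0.207, 0.001], [0.001, -0.002, -1.0]]
ft_force: [-1.3, -0.2, -0.3]
width: 0.763
finger_force: 0.0
```

```bash
python3 look.py s3
```

```text
t 13.5167 eef [ 0.5343 -0.138   0.2087] yaw 102.0 board mm [[-153.3   46.7]] F board [ 0.74  0.31 -0.12] 0.7619318906533912 0.0
```

View pics/s3.png

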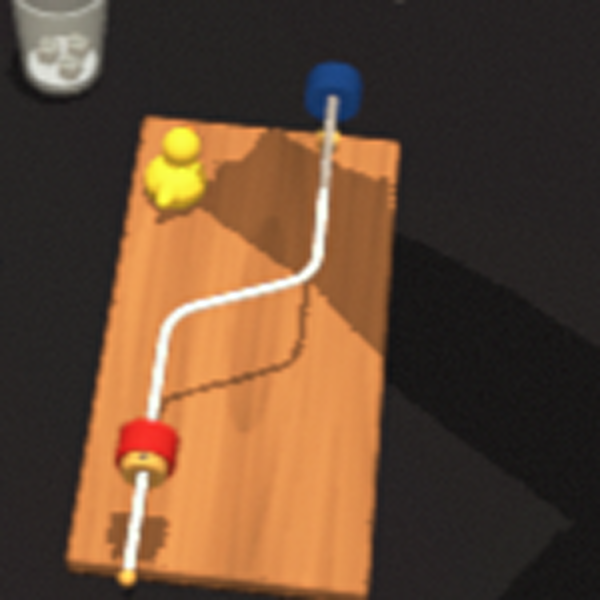

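Red stays at the stop (147,440) and the wire looks unchanged. Blue hangs where it did, at (333,92).

Call:
step_arm(
  xyz=[
    [0.0016, 0.0003, -0.015],
    [0, 0, -0.02],
    [0, 0, -0.02],
    [0, 0, -0.02],
    [0, 0, -0.02],
    [0, 0, -0.014],
    [0, 0, -0.005],
    [0, 0, 0],
  ],
  spin=[0, 0, 0, 0, 0, 0, 0, 0],
)

```text
t: 14.18
eef_pos: [0.5357, -0.1362, 0.0945]
tool_rot: [[-0.211, 0.978, -0.003], [0.978, 0.211, 0.001], [0.002, -0.002, -1.0]]
ft_force: [-0.5, -0.5, 0.2]
width: 0.765
finger_force: 0.0
```

Call:
step_arm(
  xyz=[
    [0, 0, 0],
    [0, 0, 0],
    [0, 0, 0],
    [0, 0, 0],
    [0, 0, 0],
    [0, 0, 0],
  ],
  spin=[0, 0, 0, 0, 0, 0],
  claw=0.03,
)

```text
t: 14.68
eef_pos: [0.5368, -0.1376, 0.0967]
tool_rot: [[-0.209, 0.978, 0.002], [0.978, 0.209, -0.0], [-0.001, 0.002, -1.0]]
ft_force: [-0.7, 2.0, 6.5]
width: 0.465
finger_force: 20.4
```

```bash
python3 look.py
```

```text
t 14.6833 eef [ 0.5368 -0.1376  0.0967] yaw 102.1 board mm [[-153.4   44.1]] F board [2.1  0.3  6.45] 0.46536629807594204 20.388875529170036
```

Call:
step_arm(
  xyz=[
    [0, 0, 0.0015],
    [0, 0, 0.0015],
    [0, 0, 0.001],
    [0, 0, 0],
  ],
  spin=[0, 0, 0, 0],
)

```text
t: 15.02
eef_pos: [0.5364, -0.1377, 0.1]
tool_rot: [[-0.209, 0.978, 0.0], [0.978, 0.209, -0.0], [-0.0, 0.0, -1.0]]
ft_force: [0.9, -0.4, 0.1]
width: 0.461
finger_force: 20.2
```

```bash
python3 look.py
```

```text
t 15.0167 eef [ 0.5364 -0.1377  0.1   ] yaw 102.1 board mm [[-153.4   44.5]] F board [-0.52 -0.76  0.15] 0.4609490705222091 20.206875375006348
```

Call:
step_arm(
  xyz=[
    [-0.0022, 0.0102, 0.0003],
    [-0.0022, 0.0102, 0],
    [-0.0022, 0.0102, 0],
    [-0.0022, 0.0102, 0],
    [-0.0022, 0.0102, 0],
    [-0.0022, 0.0102, 0],
    [-0.0022, 0.0102, 0],
    [-0.0022, 0.0102, 0],
  ],
  spin=[0, 0, 0, 0, 0, 0, 0, 0],
)

```text
t: 15.68
eef_pos: [0.5185, -0.0547, 0.1002]
tool_rot: [[-0.21, 0.978, 0.0], [0.978, 0.21, -0.0], [-0.0, 0.0, -1.0]]
ft_force: [0.6, 0.6, -0.4]
width: 0.469
finger_force: 20.2
```

Call:
step_arm(
  xyz=[
    [-0.0022, 0.0102, 0],
    [-0.0022, 0.0102, 0],
    [-0.0022, 0.0102, 0],
    [-0.0022, 0.0102, 0],
    [-0.0022, 0.0102, 0],
    [-0.0022, 0.0102, 0],
    [-0.0022, 0.0102, 0],
    [0, 0, 0],
  ],
  spin=[0, 0, 0, 0, 0, 0, 0, 0],
)

```text
t: 16.35
eef_pos: [0.5028, 0.0172, 0.1001]
tool_rot: [[-0.211, 0.978, -0.0], [0.978, 0.211, 0.0], [0.0, -0.0, -1.0]]
ft_force: [-0.5, -0.6, -0.3]
width: 0.465
finger_force: 20.2
```

Call:
step_arm(
  xyz=[
    [0, 0, 0],
  ],
  spin=[0],
)

```text
t: 16.43
eef_pos: [0.5033, 0.016, 0.1001]
tool_rot: [[-0.211, 0.978, 0.0], [0.978, 0.211, -0.0], [-0.0, 0.0, -1.0]]
ft_force: [0.6, 0.1, -0.3]
width: 0.471
finger_force: 20.2
```

```bash
python3 look.py
```

```text
t 16.4333 eef [0.5033 0.016  0.1001] yaw 102.2 board mm [[ 3.8 44.8]] F board [ 0.   -0.6  -0.29] 0.47063463994463206 20.210789667908102
```

Call:
step_arm(
  xyz=[
    [-0.0004, 0.0028, 0],
    [-0.0001, 0.0034, 0],
    [0.0003, 0.0034, 0],
    [0.0006, 0.0033, 0],
    [0.001, 0.0033, 0],
    [0, 0, 0],
  ],
  spin=[-0.1134, -0.1134, -0.1134, -0.1134, -0.1134, 0],
)

```text
t: 16.93
eef_pos: [0.5051, 0.0315, 0.1001]
tool_rot: [[0.354, 0.935, 0.0], [0.935, -0.354, -0.0], [0.0, 0.0, -1.0]]
ft_force: [0.7, 0.2, -0.4]
width: 0.464
finger_force: 20.2
```

Call:
step_arm(
  xyz=[
    [0.0014, 0.0031, 0],
    [0.0017, 0.0029, 0],
    [0.002, 0.0027, 0],
    [0.0023, 0.0025, 0],
    [0.0026, 0.0022, 0],
    [0, 0, 0],
  ],
  spin=[-0.1134, -0.1134, -0.1134, -0.1134, -0.1134, 0],
)

```text
t: 17.43
eef_pos: [0.5153, 0.0448, 0.1001]
tool_rot: [[0.798, 0.602, 0.0], [0.602, -0.798, -0.0], [0.0, 0.0, -1.0]]
ft_force: [0.4, 0.0, 0.0]
width: 0.468
finger_force: 20.2
```

```bash
python3 look.py
```

```text
t 17.4333 eef [0.5153 0.0448 0.1001] yaw 37.0 board mm [[29.4 27.2]] F board [-0.04 -0.39  0.03] 0.46802167662863886 20.21161842159927
```

Call:
step_arm(
  xyz=[
    [0.0066, 0.0051, 0],
    [0.0066, 0.0051, 0],
    [0.0066, 0.0051, 0],
    [0.0066, 0.0051, 0],
    [0.0066, 0.0051, 0],
    [0.0066, 0.0051, 0],
    [0.0066, 0.0051, 0],
    [0.0066, 0.0051, 0],
  ],
  spin=[0, 0, 0, 0, 0, 0, 0, 0],
)

```text
t: 18.1
eef_pos: [0.5682, 0.0865, 0.1]
tool_rot: [[0.797, 0.604, -0.0], [0.604, -0.797, -0.0], [-0.0, -0.0, -1.0]]
ft_force: [-1.6, -0.7, 1.4]
width: 0.466
finger_force: 20.3
```

Call:
step_arm(
  xyz=[
    [0, 0, 0],
  ],
  spin=[0],
)

```text
t: 18.18
eef_pos: [0.5684, 0.087, 0.0998]
tool_rot: [[0.797, 0.604, -0.0], [0.604, -0.797, 0.001], [0.0, -0.001, -1.0]]
ft_force: [-0.6, 0.5, -0.3]
width: 0.466
finger_force: 20.3
```

Call:
step_arm(
  xyz=[
    [0.0024, 0.0016, 0],
    [0.0023, 0.0025, 0],
    [0.002, 0.0027, 0],
    [0.0017, 0.0029, 0],
    [0.0014, 0.0031, 0],
    [0, 0, 0],
  ],
  spin=[0.1134, 0.1134, 0.1134, 0.1134, 0.1134, 0],
)

```text
t: 18.68
eef_pos: [0.5775, 0.099, 0.1001]
tool_rot: [[0.343, 0.939, 0.0], [0.939, -0.343, 0.0], [0.0, 0.0, -1.0]]
ft_force: [0.1, 0.5, -0.2]
width: 0.465
finger_force: 20.3
```

Call:
step_arm(
  xyz=[
    [0.001, 0.0033, 0],
    [0.0006, 0.0033, 0],
    [0.0003, 0.0034, 0],
    [-0.0001, 0.0034, 0],
    [-0.0005, 0.0034, 0],
    [0, 0, 0],
  ],
  spin=[0.1134, 0.1134, 0.1134, 0.1134, 0.1134, 0],
)

```text
t: 19.18
eef_pos: [0.5785, 0.1157, 0.1001]
tool_rot: [[-0.211, 0.977, -0.0], [0.977, 0.211, -0.0], [-0.0, -0.0, -1.0]]
ft_force: [-0.3, -0.5, -0.2]
width: 0.465
finger_force: 20.3
```

```bash
python3 look.py
```

```text
t 19.1833 eef [0.5785 0.1157 0.1001] yaw 102.2 board mm [[ 85.6 -49.4]] F board [-0.4   0.34 -0.24] 0.46514261228286774 20.301119789946824
```

Call:
step_arm(
  xyz=[
    [-0.0018, 0.0085, 0],
    [-0.0018, 0.0085, 0],
    [-0.0018, 0.0085, 0],
    [-0.0018, 0.0085, 0],
    [-0.0018, 0.0085, 0],
    [-0.0017, 0.0085, 0],
    [0, 0, 0],
    [-0.0002, 0.001, 0],
  ],
  spin=[0, 0, 0, 0, 0, 0, 0, 0],
)

```text
t: 19.85
eef_pos: [0.5676, 0.168, 0.1001]
tool_rot: [[-0.21, 0.978, 0.0], [0.978, 0.21, -0.0], [-0.0, -0.0, -1.0]]
ft_force: [0.2, -0.3, 0.4]
width: 0.464
finger_force: 20.3
```

Call:
step_arm(
  xyz=[
    [-0.0002, 0.001, 0],
    [-0.0002, 0.001, 0],
    [-0.0002, 0.001, -0.0005],
    [0, 0, 0],
  ],
  spin=[0, 0, 0, 0],
)

```text
t: 20.18
eef_pos: [0.5672, 0.1703, 0.0995]
tool_rot: [[-0.209, 0.978, -0.0], [0.978, 0.209, 0.0], [0.0, -0.0, -1.0]]
ft_force: [0.3, 0.3, -0.7]
width: 0.466
finger_force: 20.3
```

```bash
python3 look.py
```

```text
t 20.1833 eef [0.5672 0.1703 0.0995] yaw 102.1 board mm [[141.4 -49.7]] F board [ 0.25 -0.39 -0.66] 0.46601568696006446 20.301572419703007
```

Call:
step_arm(
  xyz=[
    [-0.0002, 0.001, 0],
    [-0.0002, 0.001, 0],
    [0, 0, 0],
  ],
  spin=[0, 0, 0],
)

```text
t: 20.43
eef_pos: [0.5668, 0.1725, 0.0996]
tool_rot: [[-0.209, 0.978, 0.0], [0.978, 0.209, 0.0], [0.0, 0.0, -1.0]]
ft_force: [0.5, 0.2, -0.8]
width: 0.465
finger_force: 20.3
```

Call:
step_arm(
  xyz=[
    [-0.0001, 0.0005, 0],
    [-0.0001, 0.0005, 0],
    [0, 0, 0],
  ],
  spin=[0, 0, 0],
)

```text
t: 20.68
eef_pos: [0.5666, 0.1735, 0.0996]
tool_rot: [[-0.209, 0.978, -0.0], [0.978, 0.209, 0.0], [0.0, -0.0, -1.0]]
ft_force: [0.3, -0.6, -0.3]
width: 0.47
finger_force: 20.3
```

Call:
step_arm(
  xyz=[
    [-0.0001, 0.0005, 0],
    [-0.0001, 0.0005, 0],
    [0, 0, 0],
  ],
  spin=[0, 0, 0],
)

```text
t: 20.93
eef_pos: [0.5663, 0.1745, 0.0996]
tool_rot: [[-0.21, 0.978, 0.0], [0.978, 0.21, 0.0], [0.0, 0.0, -1.0]]
ft_force: [0.2, 0.5, 1.1]
width: 0.465
finger_force: 20.3
```

Call:
step_arm(
  xyz=[
    [-0.0001, 0.0005, 0],
    [-0.0001, 0.0005, 0],
    [0, 0, 0],
  ],
  spin=[0, 0, 0],
)

```text
t: 21.18
eef_pos: [0.5661, 0.1755, 0.0996]
tool_rot: [[-0.209, 0.978, -0.0], [0.978, 0.209, 0.0], [0.0, -0.0, -1.0]]
ft_force: [0.3, -0.1, 0.7]
width: 0.466
finger_force: 20.3
```

Call:
step_arm(
  xyz=[
    [-0.0001, 0.0005, 0],
    [0, 0, 0],
  ],
  spin=[0, 0],
)

```text
t: 21.35
eef_pos: [0.566, 0.176, 0.0996]
tool_rot: [[-0.209, 0.978, 0.0], [0.978, 0.209, -0.0], [-0.0, -0.0, -1.0]]
ft_force: [0.6, 0.2, 0.5]
width: 0.464
finger_force: 20.3
```

Call:
step_arm(
  xyz=[
    [-0.0001, 0.0005, 0],
    [0, 0, 0],
  ],
  spin=[0, 0],
)

```text
t: 21.52
eef_pos: [0.566, 0.1765, 0.0996]
tool_rot: [[-0.209, 0.978, -0.0], [0.978, 0.209, -0.0], [-0.0, -0.0, -1.0]]
ft_force: [0.1, -0.2, 0.1]
width: 0.465
finger_force: 20.3
```

Call:
step_arm(
  xyz=[
    [-0.0001, 0.0005, 0],
    [0, 0, 0],
  ],
  spin=[0, 0],
)

```text
t: 21.68
eef_pos: [0.5659, 0.1767, 0.0996]
tool_rot: [[-0.209, 0.978, 0.0], [0.978, 0.209, -0.0], [-0.0, -0.0, -1.0]]
ft_force: [0.4, -1.6, -0.8]
width: 0.464
finger_force: 20.3
```

Call:
step_arm(
  xyz=[
    [-0.0001, 0.0005, 0],
    [-0.0001, 0.0005, 0],
    [0, 0, 0],
  ],
  spin=[0, 0, 0],
)

```text
t: 21.93
eef_pos: [0.5659, 0.1768, 0.0996]
tool_rot: [[-0.209, 0.978, 0.0], [0.978, 0.209, -0.002], [-0.002, -0.0, -1.0]]
ft_force: [1.1, -8.4, 0.6]
width: 0.464
finger_force: 20.3
```

Call:
step_arm(
  xyz=[
    [0.0002, -0.0008, 0],
    [0, 0, -0.001],
    [0, 0, 0],
  ],
  spin=[0, 0, 0],
)

```text
t: 22.18
eef_pos: [0.5661, 0.1768, 0.0986]
tool_rot: [[-0.209, 0.978, 0.0], [0.978, 0.209, -0.001], [-0.001, 0.0, -1.0]]
ft_force: [0.8, -4.3, 2.3]
width: 0.468
finger_force: 20.4
```

Call:
step_arm(
  xyz=[
    [0, 0, 0],
    [0, 0, 0],
    [0, 0, 0],
    [0, 0, 0],
    [0, 0, 0],
    [0, 0, 0],
  ],
  spin=[0, 0, 0, 0, 0, 0],
  claw=0.065,
)

```text
t: 22.68
eef_pos: [0.5658, 0.1773, 0.0986]
tool_rot: [[-0.21, 0.978, -0.0], [0.978, 0.21, 0.0], [0.0, -0.0, -1.0]]
ft_force: [-0.2, 0.7, -0.6]
width: 0.76
finger_force: 0.0
```

Call:
step_arm(
  xyz=[
    [0, 0, 0.015],
    [0, 0, 0.02],
    [0, 0, 0.02],
    [0, 0, 0.02],
    [0, 0, 0.02],
    [0, 0, 0.02],
    [0, 0, 0],
    [0, 0, 0],
  ],
  spin=[0, 0, 0, 0, 0, 0, 0, 0],
)

```text
t: 23.35
eef_pos: [0.5663, 0.1773, 0.2145]
tool_rot: [[-0.21, 0.978, 0.002], [0.978, 0.21, 0.0], [-0.0, 0.002, -1.0]]
ft_force: [0.4, 0.1, 0.7]
width: 0.763
finger_force: 0.0
```

Call:
step_arm(
  xyz=[
    [-0.01, -0.03, 0],
    [-0.01, -0.03, 0],
    [-0.01, -0.03, 0],
    [-0.01, -0.03, 0],
    [-0.01, -0.03, 0],
    [-0.01, -0.03, 0],
    [0, 0, 0],
    [0, 0, 0],
  ],
  spin=[0, 0, 0, 0, 0, 0, 0, 0],
)

```text
t: 24.02
eef_pos: [0.5051, -0.004, 0.2127]
tool_rot: [[-0.207, 0.978, -0.001], [0.978, 0.207, 0.0], [0.001, -0.001, -1.0]]
ft_force: [0.3, 0.1, 0.2]
width: 0.763
finger_force: 0.0
```

```bash
python3 - <<'E'
from h import *
a=vision.camera("side")[200:280,270:350,::-1];b=vision.camera("top")[190:250,215:275,::-1]
cv2.imwrite("pics/m2.png",np.hstack([cv2.resize(i,(400,400),interpolation=2) for i in(a,b)]))
E
python3 look.py
```

```text
t 24.1167 eef [ 0.5058 -0.0026  0.2129] yaw 102.1 board mm [[-14.9  46.3]] F board [0.72 0.03 0.12] 0.7618554124274971 0.0
```

View pics/m2.png

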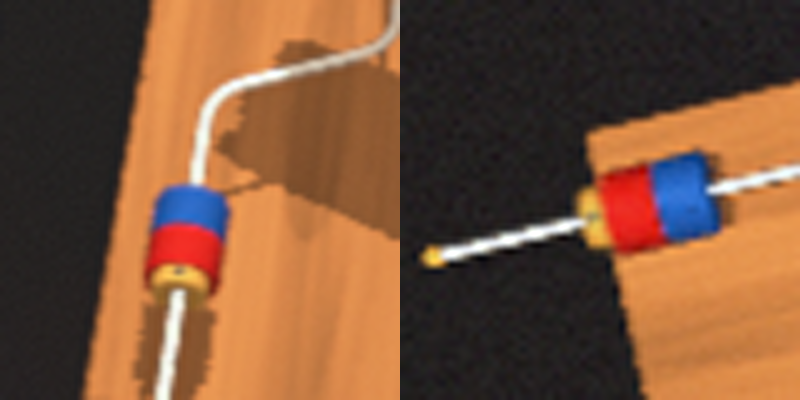

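Both views show stop, red and blue touching without gaps: side at (178,278), (185,250), (190,207), and top at (593,217), (632,208), (685,197). The arm is clear.

```bash
python3 -c "
from cell import arm;print(arm.finish_job())"
```

```text
the job is handed in; nothing more can be done
None
```

Both rings are home and the job is handed in at about 24 s: red is against the brass stop, blue is right up against red, and the highest wrist force I read was about 10 N.

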